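Tip the sample block over and push it up to the stop

TASK

The bored aluminium block stands on end on the rubber pad of the blue inspection stand. Push it over towards the stop bar so that it lies on its long side with the bored face up, then push it along the pad until its end sits flat against the stop bar, and leave it there. Only push it, never pick it up, and leave the other parts on the pad and the table where they are.

Things in the scene. Friction and masses are not known exactly. Their poses are not given: they have to be found in the camera images.
- stand: fixed inspection stand: blue plate 300 x 200 x 8 mm under a black rubber pad 284 x 184 mm, whose top is 12 mm above the table. Origin: centre of the plate's underside. x points along the pad to the stop (roughly the robot's left, +y, within 23 degrees), z up. Stop bar: aluminium, 18 thick, 180 wide (along y), top 28 mm above the pad, its working face looking to -x at x = 115 mm
- stop_face (a point): middle of the stop bar's working face, at the level of the pad's top; axes as the stand's
- block: the loose bored aluminium block, 40 x 40 x 110 mm, 0.35 to 0.64 kg, standing on end on the pad, away from the stop. Origin: centre of the end it stands on; z along its length. Two dark bores (diameter 24 and 14) in its -x face, which looks away from the stop; +x points to the stop within 9 degrees. Its upper end is 122 mm above the table. Once lying, some 50 to 90 mm of pad is left to the stop.
- block_center (a point): centre of the aluminium block (55 mm from either end); axes as the block's
- block_foot (a point): middle of the aluminium block's lower +x edge (20 mm from its axis, at the end it stands on). The block tips about this edge when pushed near the top of its bored face, and falls by itself once tilted about 20 degrees; the edge stays on the pad while it tips and slides. Lying, it slides on the pad under about 2 to 8 N. Axes as the block's
- block_top (a point): centre of the aluminium block's upper end, the end that goes against the stop; axes as the block's
- bushing_center (a point): plain steel cylinder standing on the pad beside the block, diameter 32, height 40 mm. The point is at mid-height on its axis. A bystander: leave it.
- collar_center (a point): dark steel ring lying on the pad beside the block, outer diameter 44, height 18 mm. The point is at mid-height on its axis. A bystander: leave it.
- brass_block_center (a point): brass block of the same shape as the aluminium one standing on end on the table, 40 x 40 x 110 mm. The point is at mid-height on its axis. A bystander: leave it.
- vblock_center (a point): steel V-block, on the table, about 60 x 50 x 43 mm. The point is on its axis 20 mm above its underside. A bystander: leave it.
- flange_center (a point): steel flanged hub, on the table, diameter 68, height 45 mm. The point is on its axis 20 mm above its underside. A bystander: leave it.
- pot_center (a point): orange open pot, on the table, diameter 72, height 85 mm. The point is on its axis 42 mm above its underside. A bystander: leave it.
Things that resemble listed ones, but are neither listed nor needed, are in the scene too. Of the things shaped like the block, the aluminium one is meant.

How it is judged:
By the outcome, as a careful person would: the job done as asked, in the order asked, and still so for the second after the job is handed in, with the robot touching nothing.
It also fails if it takes over 51 s, if anything falls off the work surface, if the arm or the gripper's body presses on something with over 40 N, if the wrist force passes 120 N, or if a joint passes its speed limit or range.

ROBOT

A 6-joint arm with a two-finger parallel gripper is mounted at the origin on the work surface. World frame = base frame: x ahead of the robot, y to its left, z up, the work surface at z = 0. Lengths are in mm, angles in rad, forces in N, time in s.
With the tool pointing down it reaches from about 275 to 1000 mm from the base axis. Payload 8.4 kg.
Tool frame: the origin (TCP) lies at the very end of the fingers, on their centre line; the grasp point (between the pads) lies behind it (r.grip_point_offset is the x of the grasp point in the tool frame, in mm); x points along the fingers, z is the direction in which the jaws open and shut, and the axes are right-handed (so a half turn about x gives the same grasp; the last joint's range is limited). The gripper opens to 85 mm and grips with 20 to 120 N. Pads are 22 mm wide; open, the fingers measure 114 mm over their backs; the gripper's body (76 mm by 85 mm) begins 54 mm behind the grasp point. The pads swing forward as they close: fully open they stand 13 mm farther back than shut.
Start: joints at [1.119, 0.353, 1.633, -0, 1.155, -0.002], TCP at [271.74, 562.837, 231.281] pointing down, gripper open.
Joint ranges: [-2.63, 2.63], [-0.92, 2.1], [0.06, 2.66], [-1.3, 4.44], [0, 2.69], [-3.02, 3.02]. Speed limits (rad/s): [2.22, 2.22, 2.79, 3.14, 3.14, 3.14].

INTERFACE

Orientations are given as [roll, pitch, yaw] about the fixed x, y, z axes, in that order (R = Rz(yaw) Ry(pitch) Rx(roll)).
In Python, from rig import r, vision, order gives the robot as it stands. The module is installed in compiled form; this text tells all that it offers.
- The arm moves only by the tool step_arm, never from a script. Its argument "rows" is a list of rows, each a list of 7 numbers: the shift along the world's x, y, z in mm, then the turn, a rotation vector about the world's x, y, z in rad, then the finger opening in mm, from 0 to 85.4. A call has exactly 8 rows; each row is the pose to reach, as a shift and turn from the pose measured when the call began; what a row does not reach only later rows make up. A row lasts 1/8 s, in which the tool goes at most 62.5 mm and 10.7 degrees, less where a joint would pass 70% of its speed; a pose out of reach is approached as far as the arm can. A call with a gripper value outside its range is refused whole. The fingers move at their own pace and stop on an object; "force" is the grip in N (left out, the last holds). Time passes only in rows, so rows that repeat a pose let the fingers close, or fill a call up. It gives the time, the measured TCP pose, the force and the opening at its end, in the units of the state.
- r.sense(): the state, without advancing time (a new reading comes with each control period).
- vision.grab_frame(name): name is "scene" or "side" or "wrist"; returns (picture, depth): 400x640x3 uint8, red, green, blue; 400x640 float32, mm along the optical axis (not along the pixel's ray), 0 where there is no reading.
- vision.camera_info(name): a dict with "K" (3x3 intrinsics, pixels), "distortion" ([k1, k2, p1, p2, k3] as OpenCV has them; the pictures are not rectified), "origin" and "attitude" of the camera in the world; the wrist camera has in their place "tool_from_camera" (4x4, takes a point from camera to tool coordinates, whose origin is the TCP and whose axes are the tool frame's). Camera axes: x right, y down, z forward; pixel columns grow to the right and rows downward; lengths in mm; the calibration is good to about 2 mm. A picture is of the moment at which its call begins: read the wrist's pose just before it. camera_info takes no time and is no camera call.
- order.sign_off(): hands the job in, once; it reports no verdict.
The state is a dict: "clock": time; "qpos": joint angles; "qvel": joint speeds; "joint_efforts": joint torques, N m; "eef_pos": TCP position; "tcp_rot": TCP orientation; "contact_force": force on the tool from outside, world axes, zero at the start; "wrist_torque": the same for the moment, N m; "opening": opening from 0.0 (shut) to 1.0 (fully open).
Only numpy, scipy, OpenCV 4.12 (cv2) and the standard library are available. Lean on these libraries where they do the work, as an engineer would, in place of code of your own. Each camera call takes 0.05 s, during which the arm holds its last target.

## Working session

There is one attempt and no reset: what is moved stays moved. The work goes in short steps, Python scripts to look and compute and a tool call to move; the robot and the scene stay as the last step left them, time stands still between calls to the robot, and variables do not carry over. Pictures are saved under pics/ and viewed, and the job is handed in when it is done.

Besides the shell and the picture viewer there is one more tool, called after ">>>" as name([rows], argument=value, ...), one row to a line, values as JSON. step_arm: Moves the arm, as the interface text tells. Its arguments: {"type":"object","properties":{"rows":{"type":"array"},"force":{"type":"number"}},"required":["rows"]}

```bash
mkdir -p pics; cat > h.py <<'E'
from rig import r, vision, order
import numpy as np, cv2
E
python3 - <<'E'
from h import *
s=r.sense(); print(s['clock'],s['eef_pos'],s['tcp_rot'],s['contact_force'],r.grip_point_offset)
for n in ['scene','side','wrist']:
    p,d=vision.grab_frame(n); cv2.imwrite(f'pics/{n}0.png',p[:,:,::-1]); np.savez(f'{n}0.npz',p=p,d=d); print(n,vision.camera_info(n))
E
```

```text
0.0 [271.5075126  562.38831329 230.55409787] [ 3.12119577  1.56935107 -2.04097244] [-0.22332069  0.55566485 -0.61454023] -18.700000000000003
scene {'K': array([[433.93363805,   0.        , 315.7555934 ],
       [  0.        , 433.93363805, 201.50463828],
       [  0.        ,   0.        ,   1.        ]]), 'distortion': array([0.00983915, 0.        , 0.        , 0.        , 0.        ]), 'origin': array([ 963.45895121,  757.53563216, 1071.89987218]), 'attitude': array([-2.41633669,  0.01218836,  2.62954281])}
side {'K': array([[467.97318623,   0.        , 324.69910964],
       [  0.        , 467.97318623, 202.27649092],
       [  0.        ,   0.        ,   1.        ]]), 'distortion': array([0.0239564, 0.       , 0.       , 0.       , 0.       ]), 'origin': array([ 393.69000479, -788.63312787,  985.70441371]), 'attitude': array([-2.41030932,  0.01097539, -0.22841676])}
wrist {'K': array([[325.31087229,   0.        , 318.33685043],
       [  0.        , 325.31087229, 194.00042394],
       [  0.        ,   0.        ,   1.        ]]), 'distortion': array([-0.04325614,  0.        ,  0.        ,  0.        ,  0.        ]), 'tool_from_camera': array([[-2.18683932e-04, -3.01891639e-01,  9.53342221e-01,
        -1.42527377e+02],
       [-1.91301327e-04, -9.53342214e-01, -3.01891681e-01,
         7.66923801e+01],
       [ 9.99999958e-01, -2.48394492e-04,  1.50728353e-04,
        -9.73728846e-01],
       [ 0.00000000e+00,  0.00000000e+00,  0.00000000e+00,
         1.00000000e+00]])}
```

View pics/scene0.png

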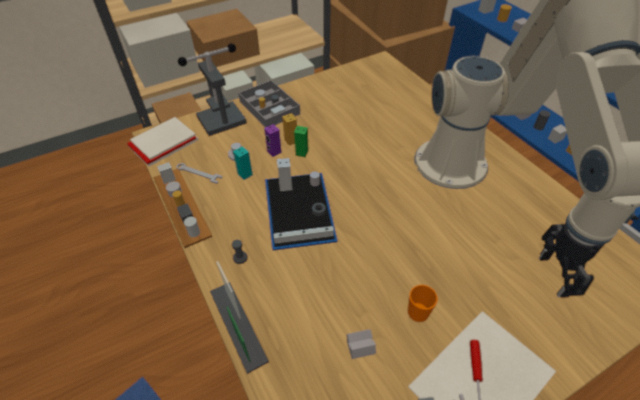

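View pics/side0.png

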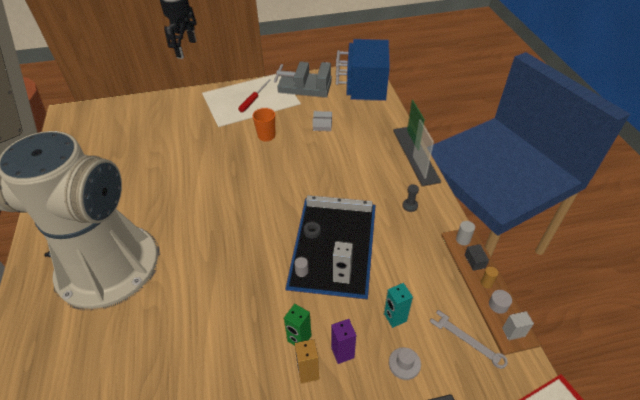

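View pics/wrist0.png

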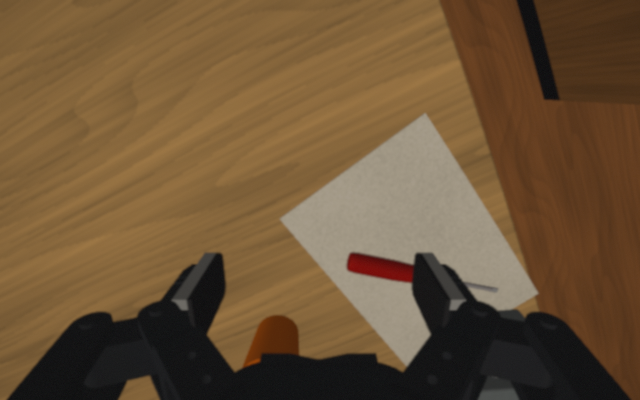

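Lookalikes in the side picture are aluminium on the pad (342,262), brass (307,361), green (297,325), purple (343,341) and teal (398,305). The silver one on the pad is the target. I'll check it close up.

```bash
python3 - <<'E'
from h import *
a=np.load('side0.npz')['p'][185:310,270:395,::-1]; b=np.load('scene0.npz')['p'][150:255,250:350,::-1]
cv2.imwrite('pics/c1.png',cv2.resize(a,None,fx=6,fy=6,interpolation=cv2.INTER_CUBIC)[:600] if 0 else cv2.resize(a,(600,600),interpolation=cv2.INTER_CUBIC))
cv2.imwrite('pics/c2.png',cv2.resize(b,(570,600),interpolation=cv2.INTER_CUBIC))
E
```

```text
(no output)
```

View pics/c1.png

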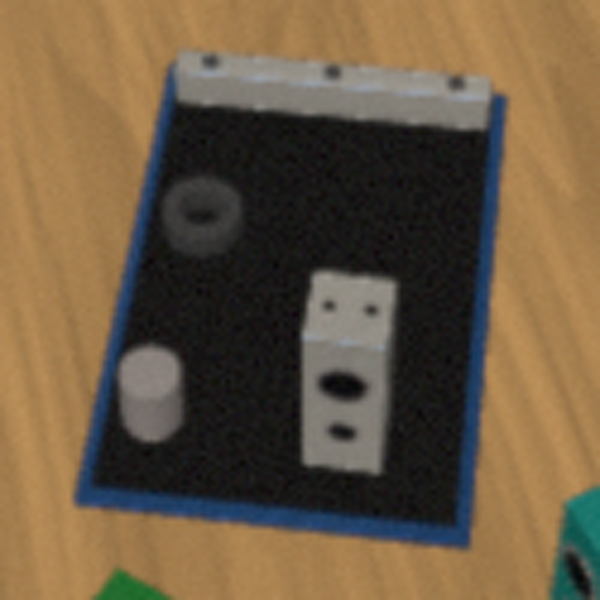

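View pics/c2.png

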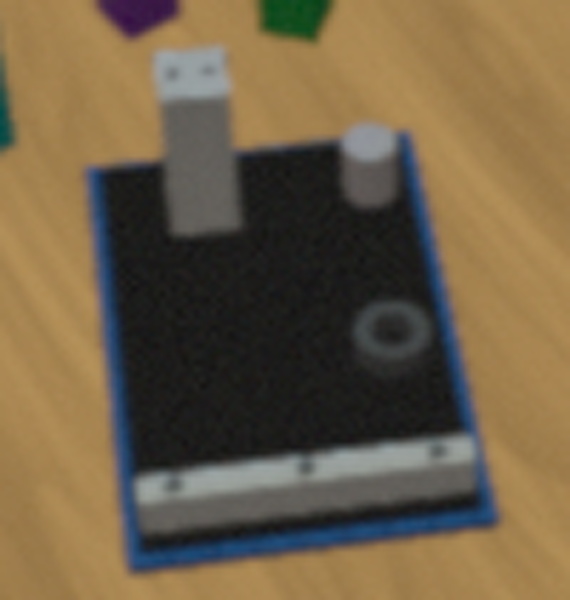

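```bash
cat >> h.py <<'E'
from scipy.spatial.transform import Rotation as Rn
def hit(cam,uv,z,T=None):
    c=vision.camera_info(cam); uv=np.array(uv,float).reshape(-1,1,2)
    n=cv2.undistortPoints(uv,c['K'],np.array(c['distortion'])).reshape(-1,2)
    ray=np.c_[n,np.ones(len(n))]@Rn.from_euler('xyz',c['attitude']).as_matrix().T
    o=np.array(c['origin']); return o+ray*((z-o[2])/ray[:,2])[:,None]
def sd(l,z): return hit('side',np.array(l)*.208333+[270,185],z)
def sc(l,z): return hit('scene',np.array(l)*[100/570,.175]+[250,150],z)
E
python3 - <<'E'
from h import *
np.set_printoptions(precision=1,suppress=True)
ang=lambda a,b:np.degrees(np.arctan2(*(b-a)[[1,0]]))
for n,f,pl,top,bot in [('side',sd,[(75,505),(467,548),(507,97),(170,62)],[(303,337),(388,348),(397,280),(313,270)],[(302,467),(382,474)]),
  ('scene',sc,[(410,135),(88,170),(130,570),(497,522)],[(225,45),(155,52),(162,100),(232,95)],[(243,232),(170,237)])]:
    P=f(pl,8);print(n,'plate',P[:,:2].tolist(),P.mean(0),[np.linalg.norm(P[i]-P[i-1]) for i in range(4)],'xdir',ang(P[0]+P[1],P[2]+P[3]),'ydir-90',ang(P[1]+P[2],P[0]+P[3])-90)
    T=f(top,122);print(' top',T[:,:2].tolist(),T.mean(0),[np.linalg.norm(T[i]-T[i-1]) for i in range(4)],'xdir',ang(T[0]+T[1],T[2]+T[3]),'y-90',ang(T[1]+T[2],T[0]+T[3])-90)
    print(' bot',f(bot,12)[:,:2].tolist())
S=sd([(178,103),(488,130)],12);print('stop side',S,ang(S[1],S[0]))
S=sc([(133,478),(472,437)],40);print('stop scene',S,ang(S[0],S[1]))
print('bush',sd([(150,365)],52),sc([(370,143)],52));print('collar',sd([(203,210)],30),sc([(393,328)],30))
E
```

```text
side plate [[426.3795969437891, -186.01038521675923], [610.0374950107521, -254.96647240631376], [717.2934474734568, 24.109726653882262], [532.5640760280845, 97.34122098004241]] [571.6 -79.9   8. ] [np.float64(302.59424372038296), np.float64(196.17636321144403), np.float64(298.97719682371786), np.float64(198.71535530966085)] xdir 69.21832822399077 ydir-90 68.8947524275832
 top [[542.1337376395095, -191.96128216946988], [579.2011374504359, -207.31007175772743], [593.7682355837794, -170.18650577060873], [556.1521313168266, -154.97006804882176]] [ 567.8 -181.1  122. ] [np.float64(39.55837816963535), np.float64(40.119539760167626), np.float64(39.879311674431094), np.float64(40.57722609005309)] xdir 68.90876256489318 y-90 67.74250906097603
 bot [[541.5054501419861, -193.49006556535085], [579.6615070671326, -206.8371651355411]]
scene plate [[430.67999446912836, -173.0741084964926], [613.5110860065497, -244.35487666969902], [718.1425200989022, 32.80766897008186], [535.4107839530077, 101.95554636047609]] [574.4 -70.7   8. ] [np.float64(294.29551358568136), np.float64(196.23495087299648), np.float64(296.2546433488358), np.float64(195.3773690643054)] xdir 69.23590875340606 ydir-90 68.98603715033553
 top [[542.3487214250188, -187.78142252481723], [579.0945948841402, -202.40776140186608], [592.7239909070795, -165.603599027952], [557.4147757044282, -149.75011008731815]] [ 567.9 -176.4  122. ] [np.float64(40.90680526842426), np.float64(39.54982939558696), np.float64(39.2467425908896), np.float64(38.70495820715924)] xdir 69.02082055457284 y-90 67.07128359596848
 bot [[557.4579248901979, -148.89742421537028], [596.3409034363244, -166.72752137756675]]
stop side [[530.1  61.1  12. ]
 [698.   -0.7  12. ]] 159.76946090812282
stop scene [[698.8   2.5  40. ]
 [531.   67.6  40. ]] 158.81061480198517
bush [[ 475.4 -142.3   52. ]] [[ 476.2 -140.5   52. ]]
collar [[525.1 -33.8  30. ]] [[525.5 -27.   30. ]]
```

```bash
python3 - <<'E'
from h import *
np.set_printoptions(precision=1,suppress=True)
c=np.array([573,-75,0]);ex=np.array([.355,.935,0]);ey=np.array([-.935,.355,0])
for n,uv,z in [('green',(297,311),110),('brass',(307,346),110),('purple',(343,326),110),('teal',(398,291),110)]:
    p=hit('side',[uv],z)[0]; print(n,p,(p-c)@ex,(p-c)@ey)
for n,uv,z in [('micro base',(222,120),0),('pot',(422,292),85)]:
    p=hit('scene',[uv],z)[0]; print(n,p,(p-c)@ex,(p-c)@ey)
s=r.sense(); R=Rn.from_euler('xyz',s['tcp_rot']).as_matrix(); print(R)
yaw=np.degrees(np.arctan2(R[1,2],R[0,2])); print('tool z az',yaw,'tool y az',np.degrees(np.arctan2(R[1,1],R[0,1])),s['qpos'])
E
```

```text
green [ 437.5 -303.4  110. ] -261.66517494349154 45.62759782506616
brass [ 442.3 -383.1  110. ] -334.4655559553303 12.802778067203988
purple [ 522.  -358.3  110. ] -282.98569734276896 -52.86386145785816
teal [ 657.  -306.8  110. ] -186.94864703656776 -160.8642824665848
micro base [ 620.  -640.5    0. ] -512.0737492784342 -244.7485227274343
pot [461.5 393.8  85. ] 398.74993098701697 270.69914741049394
[[-0.  -0.9  0.4]
 [-0.   0.4  0.9]
 [-1.  -0.  -0. ]]
tool z az 64.22872025581911 tool y az 154.22872041343803 [ 1.1  0.4  1.6 -0.   1.2 -0. ]
```

>>> step_arm([
  [17, -50, 0, 0, 0, -0.093, 0],
  [34, -100, 0, 0, 0, -0.186, 0],
  [51, -150, 0, 0, 0, -0.279, 0],
  [68, -200, 0, 0, 0, -0.372, 0],
  [86, -250, 0, 0, 0, -0.465, 0],
  [103, -300, 0, 0, 0, -0.558, 0],
  [120, -350, 0, 0, 0, -0.651, 0],
  [137, -400, 0, 0, 0, -0.744, 0],
], force=40)

```text
clock: 1.15
eef_pos: [408.8, 160.9, 230.8]
tcp_rot: [-3.13, 1.57, -2.756]
contact_force: [0.4, -0.2, -0.1]
opening: -0.002
```

>>> step_arm([
  [17, -49, 0, 0, 0, -0.093, 0],
  [35, -98, 0, 0, 0, -0.186, 0],
  [52, -147, 0, 0, 0, -0.279, 0],
  [70, -196, 0, 0, 0, -0.372, 0],
  [87, -245, 0, 0, 0, -0.465, 0],
  [104, -294, 0, 0, 0, -0.558, 0],
  [122, -343, 0, 0, 0, -0.651, 0],
  [139, -392, 0, 0, 0, -0.74, 0],
])

```text
clock: 2.15
eef_pos: [548.1, -232.8, 230.6]
tcp_rot: [2.991, 1.57, 2.622]
contact_force: [1.1, -0.4, 0.0]
opening: 0.001
```

```bash
python3 - <<'E'
from h import *
s=r.sense(); R=Rn.from_euler('xyz',s['tcp_rot']).as_matrix(); print(s['eef_pos'],np.round(R,3),s['qpos']); print(np.degrees(np.arctan2(R[1,1],R[0,1])))
p,d=vision.grab_frame('wrist'); cv2.imwrite('pics/w1.png',p[:,:,::-1])
p,d=vision.grab_frame('side'); cv2.imwrite('pics/s1.png',cv2.resize(p[150:330,230:430,::-1],(660,594),interpolation=cv2.INTER_CUBIC))
E
```

```text
[ 548.1112269  -232.84960666  230.58350897] [[-0.001  0.361  0.933]
 [ 0.     0.933 -0.361]
 [-1.     0.    -0.001]] [-4.04300650e-01  3.08700047e-01  1.69853009e+00  1.19076950e-04
  1.13529590e+00 -3.52825199e-02]
68.85393376288816
```

View pics/w1.png

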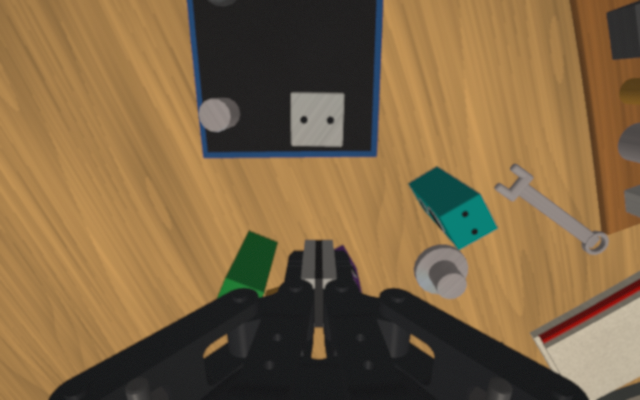

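View pics/s1.png

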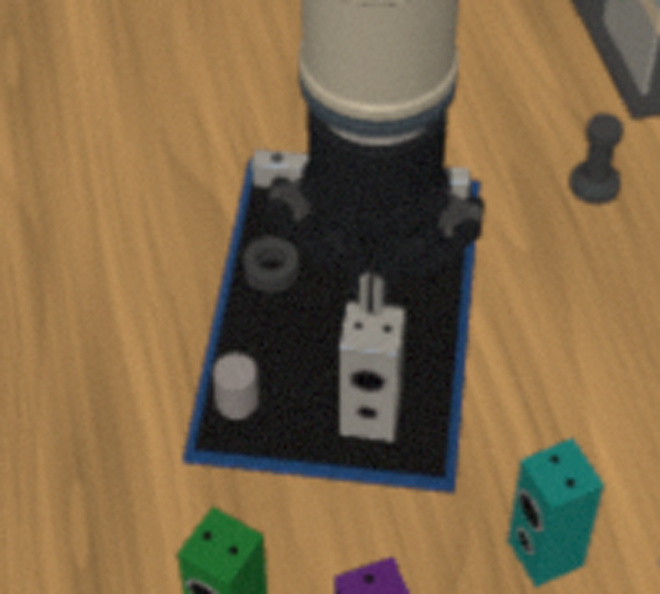

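The wrist picture shows the block's top centred on the fingers (u≈318, rows 93–147) and square to within about 1°. Its bored face is 36 mm ahead of the TCP. I'll lower to just below the block's top.

>>> step_arm([
  [0, 0, -25, 0, 0, 0, 0],
  [0, 0, -50, 0, 0, 0, 0],
  [0, 0, -75, 0, 0, 0, 0],
  [0, 0, -100, 0, 0, 0, 0],
  [0, 0, -124, 0, 0, 0, 0],
  [2, 5, -124, 0, 0, 0, 0],
  [4, 10, -124, 0, 0, 0, 0],
  [5, 14, -124, 0, 0, 0, 0],
])

```text
clock: 3.25
eef_pos: [554.9, -221.1, 107.6]
tcp_rot: [-0.422, 1.568, -0.793]
contact_force: [0.5, 0.5, -0.1]
opening: 0.005
```

```bash
python3 - <<'E'
from h import *
p,d=vision.grab_frame('side'); cv2.imwrite('pics/s2.png',cv2.resize(p[150:330,230:430,::-1],(660,594),interpolation=cv2.INTER_CUBIC))
E
```

```text
(no output)
```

View pics/s2.png

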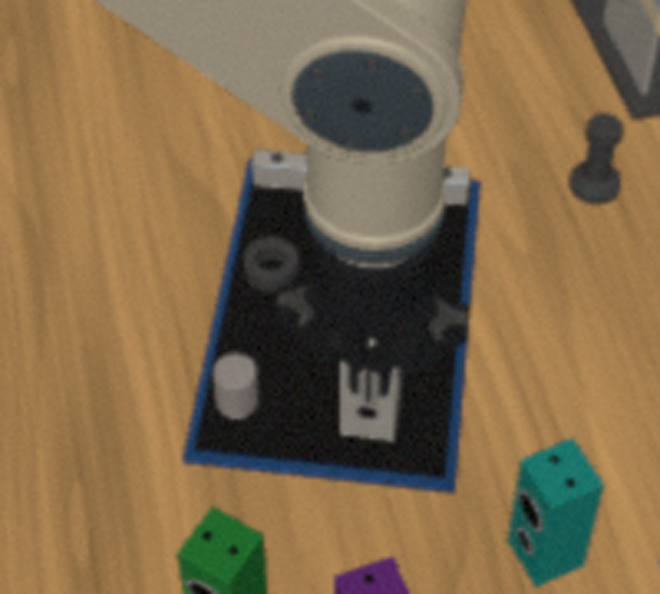

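>>> step_arm([
  [1, 5, 0, 0, 0, 0, 0],
  [2, 9, 0, 0, 0, 0, 0],
  [3, 13, 0, 0, 0, 0, 0],
  [4, 16, 0, 0, 0, 0, 0],
  [6, 20, 0, 0, 0, 0, 0],
  [7, 23, 0, 0, 0, 0, 0],
  [8, 27, 0, 0, 0, 0, 0],
  [9, 30, 0, 0, 0, 0, 0],
])

```text
clock: 4.3
eef_pos: [564.0, -190.4, 107.5]
tcp_rot: [-0.364, 1.568, -0.734]
contact_force: [-0.0, 0.3, 0.4]
opening: -0.001
```

```bash
python3 - <<'E'
from h import *
p,d=vision.grab_frame('wrist'); q,d=vision.grab_frame('scene');
cv2.imwrite('pics/w3.png',p[:,:,::-1]); cv2.imwrite('pics/sc3.png',cv2.resize(q[120:270,210:390,::-1],(720,600),interpolation=cv2.INTER_CUBIC))
E
```

```text
(no output)
```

View pics/w3.png

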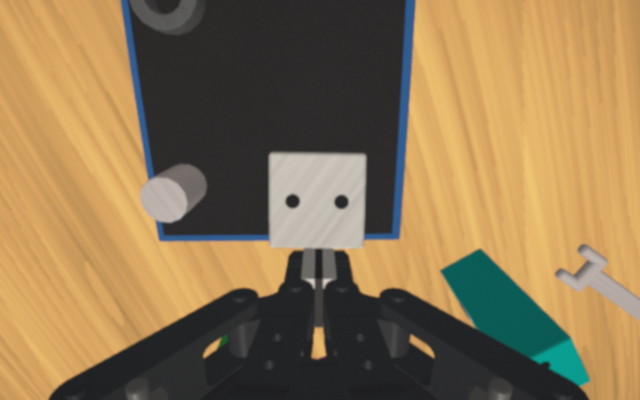

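View pics/sc3.png

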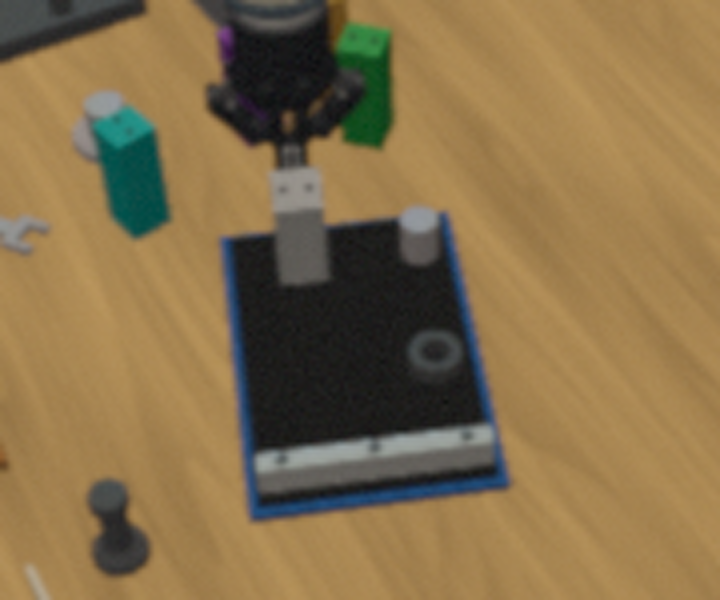

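The foot edge hasn't moved in the scene picture (crop 278–328, row 283), and the top has moved on about 21 mm. So the block is tilting about its foot edge, at roughly 12°. I'll keep pushing.

>>> step_arm([
  [1, 3, 0, 0, 0, 0, 0],
  [2, 6, 0, 0, 0, 0, 0],
  [3, 9, 0, 0, 0, 0, 0],
  [5, 13, 0, 0, 0, 0, 0],
  [6, 16, 0, 0, 0, 0, 0],
  [8, 20, 0, 0, 0, 0, 0],
  [8, 20, 0, 0, 0, 0, 0],
  [8, 20, 0, 0, 0, 0, 0],
])

```text
clock: 5.4
eef_pos: [571.9, -170.3, 107.5]
tcp_rot: [-0.406, 1.568, -0.776]
contact_force: [-0.1, -0.7, -0.5]
opening: -0.001
```

```bash
python3 - <<'E'
from h import *
p,d=vision.grab_frame('wrist'); q,d=vision.grab_frame('scene');
cv2.imwrite('pics/w4.png',p[:,:,::-1]); cv2.imwrite('pics/sc4.png',cv2.resize(q[120:270,210:390,::-1],(720,600),interpolation=cv2.INTER_CUBIC))
E
```

```text
(no output)
```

View pics/w4.png

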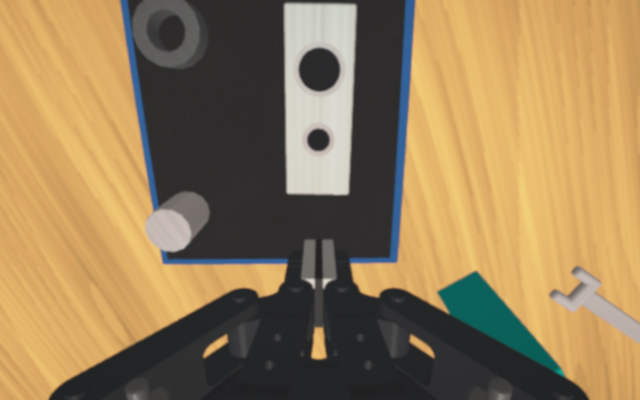

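View pics/sc4.png

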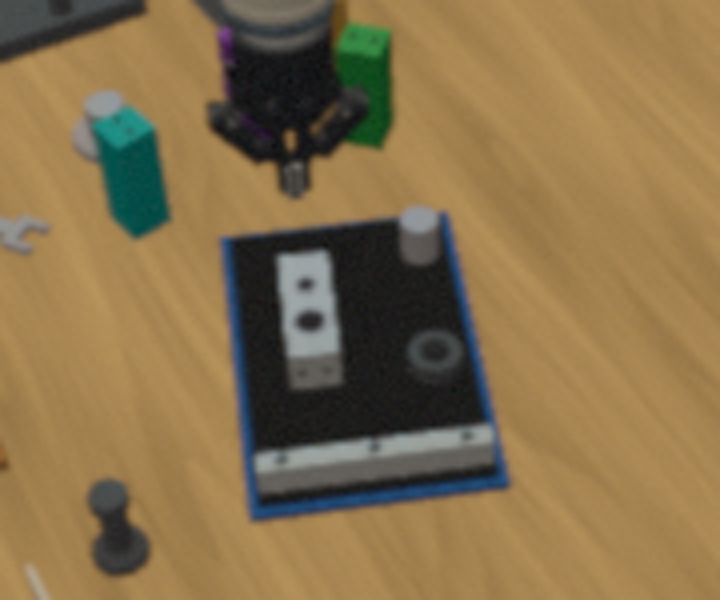

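The block now lies with its bored face up, and the bystanders look unmoved. I'll measure its pose.

```bash
cat >> h.py <<'E'
def hitw(uv,z,pos,rot):
    c=vision.camera_info('wrist'); T=c['tool_from_camera']; R=Rn.from_euler('xyz',rot).as_matrix()
    n=cv2.undistortPoints(np.array(uv,float).reshape(-1,1,2),c['K'],np.array(c['distortion'])).reshape(-1,2)
    ray=np.c_[n,np.ones(len(n))]@(R@T[:3,:3]).T; o=np.array(pos)+R@T[:3,3]
    return o+ray*((z-o[2])/ray[:,2])[:,None]
C=np.array([573,-75,0]);EX=np.array([.355,.935,0]);EY=np.array([-.935,.355,0])
def rep(n,T):
    a=lambda p,q:np.degrees(np.arctan2(*(q-p)[[1,0]]))
    T=np.array(T);print(n,[[round((t-C)@EX,1),round((t-C)@EY,1)] for t in T],'ctr',T.mean(0).round(1),'xdir',round(a(T[0]+T[1],T[2]+T[3]),2),[round(np.linalg.norm(T[i]-T[i-1]),1) for i in range(4)])
E
python3 - <<'E'
from h import *
s=r.sense();print(s['eef_pos'],s['tcp_rot'],(s['eef_pos']-C)@EX,(s['eef_pos']-C)@EY)
rep('wrist',hitw([(287,194),(349,194),(357,4),(284,3)],52,s['eef_pos'],s['tcp_rot']))
f=lambda l,z:hit('scene',np.array(l)*.25+[210,120],z)
rep('scene',f([(330,250),(278,253),(290,358),(341,350)],52))
print('plate near corners (wrist)',[[ (t-C)@EX,(t-C)@EY] for t in hitw([(162,263),(397,262)],8,s['eef_pos'],s['tcp_rot'])])
E
```

```text
[ 571.8544825  -170.38947001  107.46341056] [-0.39862715  1.56849739 -0.76892969] -89.59581316744904 -32.79220299369611
wrist [[np.float64(-75.9), np.float64(-13.4)], [np.float64(-76.3), np.float64(-53.0)], [np.float64(32.6), np.float64(-55.4)], [np.float64(33.3), np.float64(-15.5)]] ctr [ 597.4 -107.4   52. ] xdir 68.03 [np.float64(109.3), np.float64(39.6), np.float64(108.8), np.float64(39.8)]
scene [[np.float64(-73.3), np.float64(-10.2)], [np.float64(-76.7), np.float64(-52.5)], [np.float64(37.3), np.float64(-54.0)], [np.float64(35.5), np.float64(-14.0)]] ctr [ 596.7 -104.6   52. ] xdir 67.87 [np.float64(108.8), np.float64(42.5), np.float64(114.0), np.float64(40.0)]
plate near corners (wrist) [[np.float64(-150.1744833091868), np.float64(99.33151887139894)], [np.float64(-150.53096887463292), np.float64(-99.06977240116)]]
```

>>> step_arm([
  [-4, -10, 0, 0, 0, 0, 0],
  [-7, -20, 0, 0, 0, 0, 0],
  [-8, -22, -10, 0, 0, 0, 0],
  [-8, -22, -30, 0, 0, 0, 0],
  [-8, -22, -50, 0, 0, 0, 0],
  [-8, -22, -70, 0, 0, 0, 0],
  [-8, -22, -82, 0, 0, 0, 0],
  [-8, -22, -83, 0, 0, 0, 0],
])

```text
clock: 6.5
eef_pos: [563.2, -192.2, 23.4]
tcp_rot: [-1.162, 1.57, -1.533]
contact_force: [0.1, 0.7, 0.2]
opening: 0.004
```

```bash
python3 - <<'E'
from h import *
s=r.sense();print(s['eef_pos'],s['contact_force'],(s['eef_pos']-C)@EX,(s['eef_pos']-C)@EY)
p,d=vision.grab_frame('wrist');cv2.imwrite('pics/w5.png',p[:,:,::-1])
E
```

```text
[ 563.24781382 -192.21231484   23.38713346] [0.07161074 0.72958462 0.23965605] -113.05554046395798 -32.49207769069958
```

View pics/w5.png

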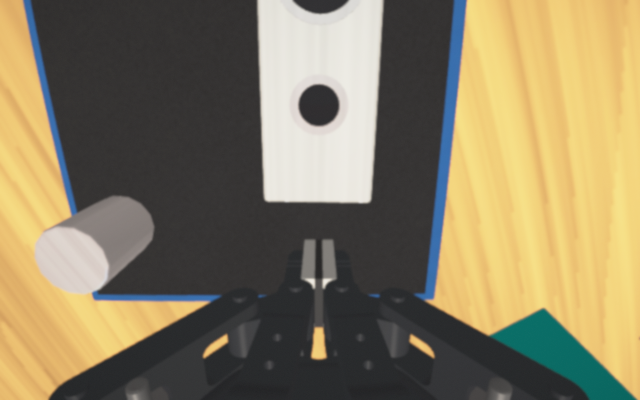

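The tips are only about 15 mm wide, so I'll open them to 20 mm to get a wider, steadier contact, then push.

>>> step_arm([
  [0, 0, 0, 0, 0, 0, 20],
  [0, 0, 0, 0, 0, 0, 20],
  [3, 7, 0, 0, 0, 0, 20],
  [6, 15, 0, 0, 0, 0, 20],
  [9, 23, 0, 0, 0, 0, 20],
  [12, 31, 0, 0, 0, 0, 20],
  [15, 39, 0, 0, 0, 0, 20],
  [18, 47, 0, 0, 0, 0, 20],
])

```text
clock: 7.55
eef_pos: [581.8, -145.1, 24.1]
tcp_rot: [-0.697, 1.569, -1.068]
contact_force: [-2.2, -4.5, 1.9]
opening: 0.235
```

```bash
python3 - <<'E'
from h import *
s=r.sense();print(s['eef_pos'],s['contact_force'],(s['eef_pos']-C)@EX,(s['eef_pos']-C)@EY)
p,d=vision.grab_frame('wrist');cv2.imwrite('pics/w6.png',p[:,:,::-1])
q,d=vision.grab_frame('scene');cv2.imwrite('pics/sc6.png',cv2.resize(q[120:270,210:390,::-1],(720,600),interpolation=cv2.INTER_CUBIC))
E
```

```text
[ 581.84697323 -145.05236533   24.08221844] [-2.18865188 -4.54071335  1.94849224] -62.358286089108745 -33.14050965844659
```

View pics/w6.png

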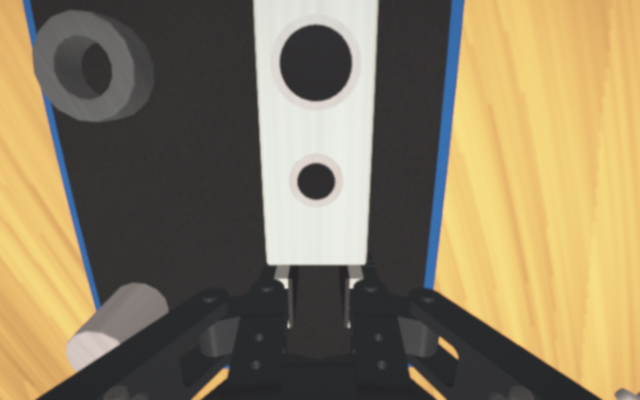

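View pics/sc6.png

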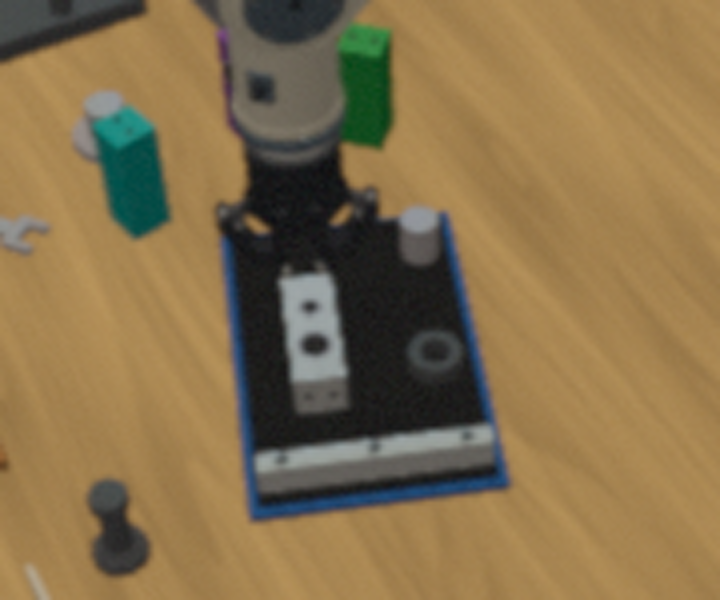

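>>> step_arm([
  [2, 6, 0, 0, 0, 0, 20],
  [4, 11, 0, 0, 0, 0, 20],
  [6, 17, 0, 0, 0, 0, 20],
  [8, 22, 0, 0, 0, 0, 20],
  [10, 28, 0, 0, 0, 0, 20],
  [12, 34, 0, 0, 0, 0, 20],
  [15, 40, 0, 0, 0, 0, 20],
  [17, 45, 0, 0, 0, 0, 20],
])

```text
clock: 8.65
eef_pos: [599.2, -98.8, 23.9]
tcp_rot: [-0.287, 1.569, -0.656]
contact_force: [-2.5, -3.0, 0.3]
opening: 0.232
```

```bash
python3 - <<'E'
from h import *
s=r.sense();print(s['eef_pos'],s['contact_force'],(s['eef_pos']-C)@EX,(s['eef_pos']-C)@EY)
q,d=vision.grab_frame('scene');cv2.imwrite('pics/sc7.png',cv2.resize(q[150:250,260:340,::-1],(480,600),interpolation=cv2.INTER_CUBIC))
E
```

```text
[599.21726491 -98.83959757  23.92111388] [-2.50944957 -2.96249573  0.34774948] -12.982894684318632 -32.97619982781658
```

View pics/sc7.png

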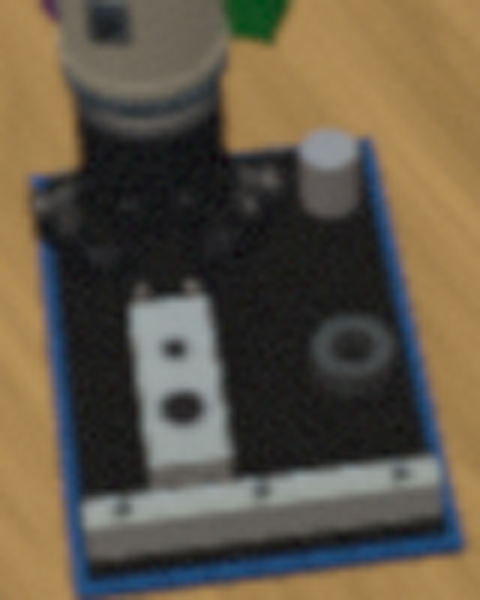

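>>> step_arm([
  [0.4, 1, 0, 0, 0, 0, 20],
  [0.7, 2, 0, 0, 0, 0, 20],
  [1.1, 3, 0, 0, 0, 0, 20],
  [1.4, 4, 0, 0, 0, 0, 20],
  [1.8, 5, 0, 0, 0, 0, 20],
  [2.1, 5.5, 0, 0, 0, 0, 20],
  [2.4, 6, 0, 0, 0, 0, 20],
  [2.4, 6.5, 0, 0, 0, 0, 20],
])

```text
clock: 9.7
eef_pos: [601.3, -93.2, 24.0]
tcp_rot: [-1.052, 1.568, -1.421]
contact_force: [-4.7, -15.7, 1.2]
opening: 0.235
```

>>> step_arm([
  [0.2, 0.5, 0, 0, 0, 0, 20],
  [0.3, 0.8, 0, 0, 0, 0, 20],
  [0.5, 1.2, 0, 0, 0, 0, 20],
  [0.6, 1.5, 0, 0, 0, 0, 20],
  [0.6, 1.5, 0, 0, 0, 0, 20],
  [0.6, 1.5, 0, 0, 0, 0, 20],
  [0.6, 1.5, 0, 0, 0, 0, 20],
  [0.6, 1.5, 0, 0, 0, 0, 20],
])

```text
clock: 10.7
eef_pos: [601.3, -93.3, 24.0]
tcp_rot: [-1.357, 1.567, -1.726]
contact_force: [-4.0, -13.5, 3.2]
opening: 0.228
```

```bash
python3 - <<'E'
from h import *
s=r.sense();print(s['eef_pos'],s['contact_force'],s['wrist_torque'],(s['eef_pos']-C)@EX,(s['eef_pos']-C)@EY)
p,d=vision.grab_frame('wrist');cv2.imwrite('pics/w8.png',p[:,:,::-1])
q,d=vision.grab_frame('scene');cv2.imwrite('pics/sc8.png',cv2.resize(q[180:250,260:340,::-1],(680,595),interpolation=cv2.INTER_CUBIC))
E
```

```text
[601.28421526 -93.27811826  23.97511678] [ -3.98712213 -13.54781751   3.16898521] [-2.01554614  0.60907274 -0.04429454] -7.0491441617006405 -32.93447324770462
```

View pics/w8.png

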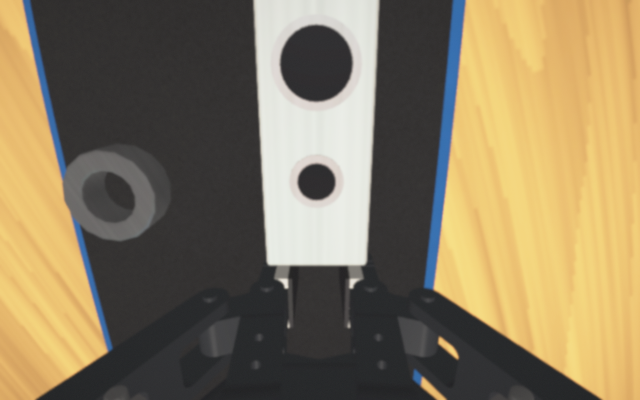

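View pics/sc8.png

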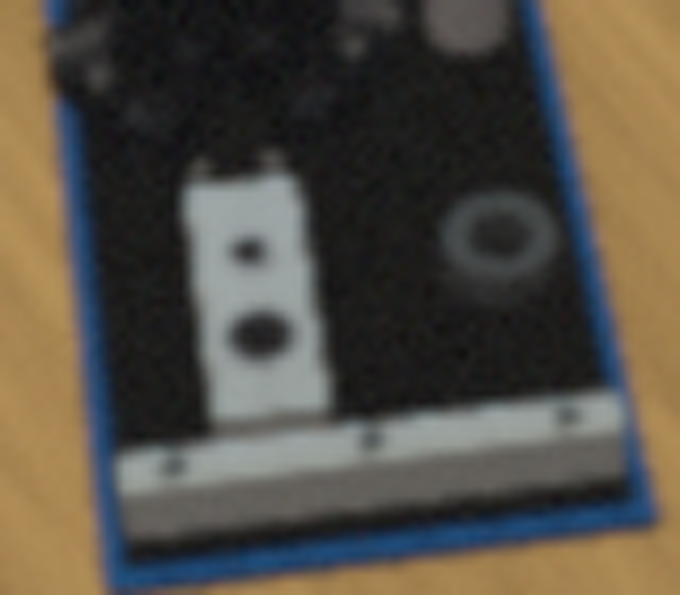

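It's seated with about 14 N against the stop. To let it settle flush to the bar instead of to my finger line, I'll back off, close the fingers and press once at the centre.

>>> step_arm([
  [-2, -5, 0, 0, 0, 0, 20],
  [-4, -10, 0, 0, 0, 0, 20],
  [-4, -10, 0, 0, 0, 0, 0],
  [-4, -10, 0, 0, 0, 0, 0],
  [-4, -10, 0, 0, 0, 0, 0],
  [-4, -10, 0, 0, 0, 0, 0],
  [-4, -10, 0, 0, 0, 0, 0],
  [-3, -8, 0, 0, 0, 0, 0],
])

```text
clock: 11.8
eef_pos: [598.3, -101.3, 24.0]
tcp_rot: [-1.363, 1.567, -1.732]
contact_force: [-0.6, 0.0, 0.3]
opening: 0.001
```

>>> step_arm([
  [0.7, 2, 0, 0, 0, 0, 0],
  [1.4, 4, 0, 0, 0, 0, 0],
  [2, 5, 0, 0, 0, 0, 0],
  [2.3, 6, 0, 0, 0, 0, 0],
  [2.6, 7, 0, 0, 0, 0, 0],
  [3, 8, 0, 0, 0, 0, 0],
  [3.4, 9, 0, 0, 0, 0, 0],
  [3.6, 9.6, 0, 0, 0, 0, 0],
])

```text
clock: 12.8
eef_pos: [601.2, -93.3, 24.0]
tcp_rot: [-1.488, 1.564, -1.856]
contact_force: [-4.1, -13.3, 1.9]
opening: -0.001
```

>>> step_arm([
  [0.4, 1, 0, 0, 0, 0, 0],
  [0.7, 2, 0, 0, 0, 0, 0],
  [1, 2.6, 0, 0, 0, 0, 0],
  [1, 2.6, 0, 0, 0, 0, 0],
  [1, 2.6, 0, 0, 0, 0, 0],
  [1, 2.6, 0, 0, 0, 0, 0],
  [1, 2.6, 0, 0, 0, 0, 0],
  [1, 2.6, 0, 0, 0, 0, 0],
])

```text
clock: 13.8
eef_pos: [601.3, -93.4, 24.0]
tcp_rot: [-1.553, 1.561, -1.921]
contact_force: [-4.3, -15.9, 2.5]
opening: 0.003
```

>>> step_arm([
  [-1, -3, 0, 0, 0, 0, 0],
  [-3, -8, 0, 0, 0, 0, 0],
  [-6, -16, 0, 0, 0, 0, 0],
  [-10, -26, 0, 0, 0, 0, 0],
  [-14, -37, 5, 0, 0, 0, 0],
  [-16, -42, 35, 0, 0, 0, 0],
  [-16, -42, 75, 0, 0, 0, 0],
  [-16, -42, 120, 0, 0, 0, 0],
])

```text
clock: 14.8
eef_pos: [584.6, -135.9, 145.1]
tcp_rot: [-1.64, 1.561, -2.008]
contact_force: [-0.1, -0.7, 0.0]
opening: -0.005
```

>>> step_arm([
  [-10, -25, 30, 0, 0, 0, 0],
  [-20, -50, 60, 0, 0, 0, 0],
  [-30, -75, 80, 0, 0, 0, 0],
  [-40, -100, 90, 0, 0, 0, 0],
  [-45, -120, 95, 0, 0, 0, 0],
  [-48, -130, 100, 0, 0, 0, 0],
  [-48, -130, 100, 0, 0, 0, 0],
  [-48, -130, 100, 0, 0, 0, 0],
])

```text
clock: 15.8
eef_pos: [536.6, -265.3, 244.6]
tcp_rot: [-1.742, 1.561, -2.11]
contact_force: [-0.2, -0.0, 0.0]
opening: 0.0
```

```bash
python3 - <<'E'
from h import *
s=r.sense();print(s['clock'],s['eef_pos'],s['tcp_rot'],s['contact_force'])
p,d=vision.grab_frame('wrist');cv2.imwrite('pics/w9.png',p[:,:,::-1])
q,d=vision.grab_frame('scene');cv2.imwrite('pics/sc9.png',cv2.resize(q[150:250,260:340,::-1],(480,600),interpolation=cv2.INTER_CUBIC))
q,d=vision.grab_frame('side');cv2.imwrite('pics/s9.png',cv2.resize(q[185:310,270:395,::-1],(600,600),interpolation=cv2.INTER_CUBIC))
E
```

```text
15.8 [ 536.55805029 -265.26259005  244.58185739] [-1.74228707  1.56094188 -2.10972632] [-0.19954323 -0.02805591  0.02776853]
```

View pics/w9.png

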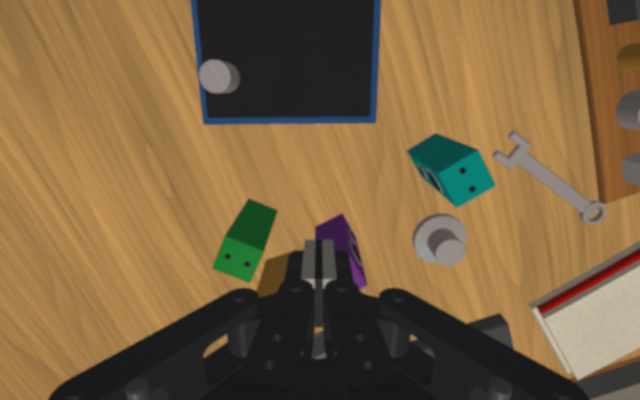

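View pics/sc9.png

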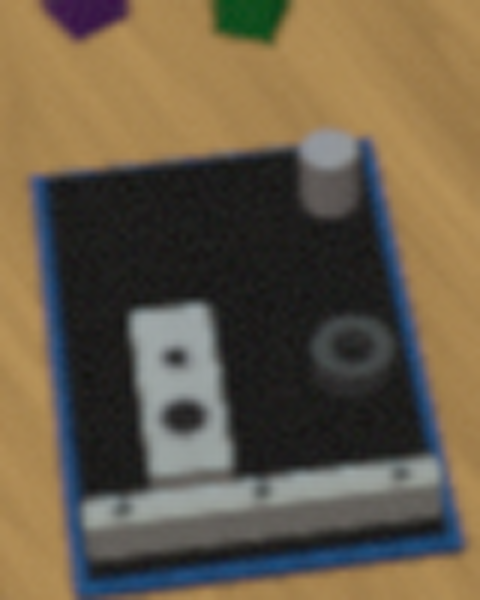

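View pics/s9.png

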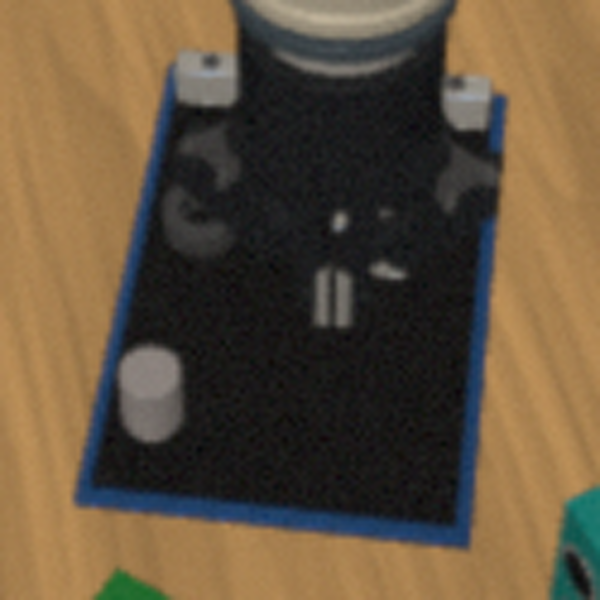

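The scene view looks right, with a thin, even strip of the block's end showing above the bar. I'll check flushness from overhead with the wrist camera.

>>> step_arm([
  [13, 35, 0, 0, 0, 0, 0],
  [26, 70, 0, 0, 0, 0, 0],
  [39, 105, 0, 0, 0, 0, 0],
  [52, 140, 0, 0, 0, 0, 0],
  [65, 175, 0, 0, 0, 0, 0],
  [78, 210, 0, 0, 0, 0, 0],
  [92, 244, 0, 0, 0, 0, 0],
  [92, 244, 0, 0, 0, 0, 0],
])

```text
clock: 16.95
eef_pos: [629.2, -18.5, 244.4]
tcp_rot: [-1.745, 1.561, -2.109]
contact_force: [-0.6, 0.1, 0.3]
opening: -0.001
```

```bash
python3 - <<'E'
from h import *
s=r.sense();print(s['clock'],s['eef_pos'],s['tcp_rot'],s['contact_force'])
p,d=vision.grab_frame('wrist');cv2.imwrite('pics/w10.png',p[:,:,::-1]);np.savez('w10.npz',p=p,pos=s['eef_pos'],rot=s['tcp_rot'])
E
```

```text
16.95 [629.23907657 -18.53612418 244.38647824] [-1.74500484  1.56116031 -2.10856048] [-0.55298143  0.08718001  0.27295133]
```

View pics/w10.png

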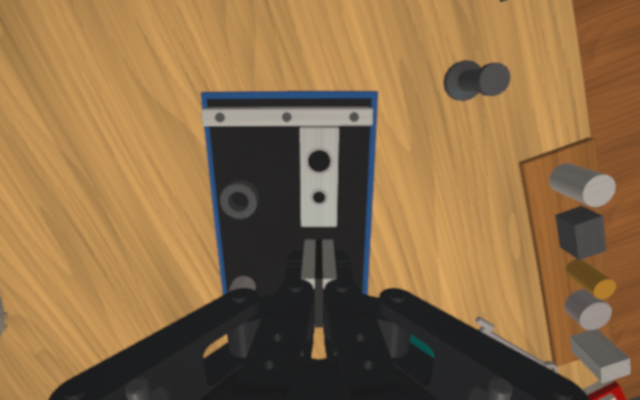

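```bash
python3 - <<'E'
from h import *
a=np.load('w10.npz')['p'][100:140,280:360,::-1]; cv2.imwrite('pics/w10a.png',cv2.resize(a,(800,400),interpolation=cv2.INTER_CUBIC))
a=np.load('w10.npz')['p'][85:235,195:385,::-1]; cv2.imwrite('pics/w10b.png',cv2.resize(a,(760,600),interpolation=cv2.INTER_CUBIC))
E
```

```text
(no output)
```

View pics/w10a.png

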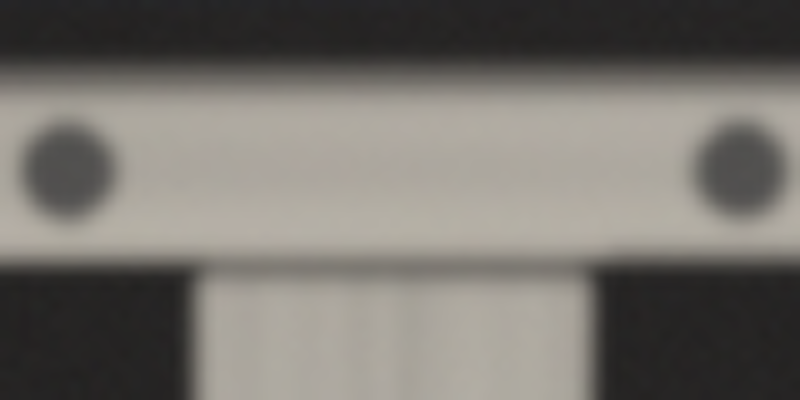

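View pics/w10b.png

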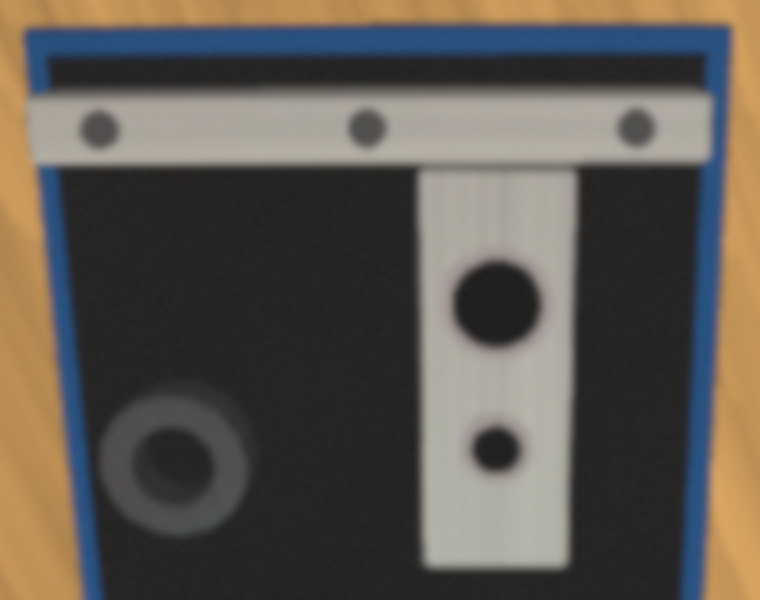

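The seam along the bar is even across the block's full width. The bushing at (315,175) and collar at (319,208) in the scene picture are where they started. The arm is clear of everything, so I'm handing in.

```bash
python3 -c "
from h import *
print(order.sign_off())"
```

```text
the job is handed in; nothing more can be done
None
```

The block is lying on its long side with the bored face up and its end against the stop bar. I handed the job in at about 17 s.

- **Tipping:** I pushed near the top of the bored face with closed fingers. The block tipped about its foot edge and fell towards the stop.
- **Sliding:** I pushed it along the pad with the fingers 20 mm apart. I then pressed its centre against the stop with closed fingers at about 16 N.
- **Last checks:** The overhead wrist picture shows an even seam across the block's full width. The finger position puts its end at about 114 mm, against 115 mm for the stop face. The bushing and collar are at their starting pixels, and the arm is clear with the force reading near zero.
- **Limits of the checks:** I compared pixels only for the bushing and collar; I did not re-measure the parts on the table. My readings of the stop's direction differed by up to 1° between cameras, so flushness rests on the even seam and the press.

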